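Mount and lock the slicing disc on the sloped vegetable cutter

ROBOT

A 6-joint arm with a two-finger parallel gripper is mounted at the origin on the work surface. World frame = base frame: x ahead of the robot, y to its left, z up, the work surface at z = 0. Lengths are in mm, angles in rad, forces in N, time in s.
With the tool pointing down it reaches from about 425 to 950 mm from the base axis. Payload 14.7 kg.
Tool frame: the origin (TCP) lies between the finger pads; the fingertips stand 22 mm ahead of it and the grasp point (between the pads) lies 3 mm ahead of it; x points along the fingers, y is the direction in which the jaws open and shut, and the axes are right-handed (so a half turn about x gives the same grasp; the last joint's range is limited). The gripper opens to 85 mm and grips with 20 to 120 N. Pads are 22 mm wide; open, the fingers measure 114 mm over their backs; the gripper's body (76 mm by 85 mm) begins 54 mm behind the grasp point. The pads swing forward as they close: fully open they stand 13 mm farther back than shut.
Start: joints at [-1.239, 0.48, 1.596, -0, 1.065, -0.047], TCP at [240.389, -603.909, 253.297] pointing down, gripper open.
Joint ranges: [-2.75, 2.75], [-0.82, 2.05], [0.23, 2.67], [-1.56, 4.7], [0.09, 2.69], [-2.92, 2.92]. Speed limits (rad/s): [1.89, 1.89, 2.39, 3.01, 3.01, 3.01].

INTERFACE

Orientations are given as a 3x3 rotation matrix whose columns are the frame's x, y, z axes.
In Python, from cell import * gives the robot as it stands. The module is installed in compiled form; this text tells all that it offers.
- The arm moves only by the tool drive_tool, never from a script. Its argument "commands" is a list of rows, each a list of 3 entries, a list of its own where there are three numbers: the turn, a rotation vector about the tool's x, y, z in degrees, then the shift along the tool's x, y, z in mm, then the opening, from 0 (shut) to 1 (fully open). A call has 1 to 8 rows; each row shifts and turns the commanded pose from where the row before left it, along the tool's axes as they then stand; what a row does not reach is not made up. A row lasts 1/12 s, in which the tool goes at most 41.7 mm and 7.16 degrees, less where a joint would pass 70% of its speed; a pose out of reach is approached as far as the arm can. A call with a gripper value outside its range is refused whole. The fingers move at their own pace and stop on an object; "grip_force" is the grip in N (left out, the last holds). Time passes only in rows, so rows that do not move let the fingers close. It gives the time, the measured TCP pose, the force and the opening at its end, in the units of the state.
- sense(): the state, without advancing time (a new reading comes with each control period).
- grab_frame(name): name is "scene" or "top" or "wrist"; returns a dict with "frame" (400x640x3 uint8, red, green, blue), "mtx" (3x3 intrinsics, pixels), "k1" (the pictures are not rectified: a ray, as slopes to the right and down, at radius r is drawn at 1 + k1 r^2 times it, then the intrinsics apply), "R" (3x3) and "t" (3): a world point X has camera coordinates R X + t; the wrist camera has in their place "mount" (4x4, takes a point from camera to tool coordinates, whose origin is the TCP and whose axes are the tool frame's). Camera axes: x right, y down, z forward; pixel columns grow to the right and rows downward; lengths in mm; the calibration is good to about 2 mm. A picture is of the moment at which its call begins: read the wrist's pose just before it. There is no depth.
- close_job(): hands the job in, once; it reports no verdict.
The state is a dict: "clock": time; "joint_pos": joint angles; "joint_velocities": joint speeds; "joint_torque": joint torques, N m; "position": TCP position; "ee_rot": TCP orientation; "ft_force": force on the tool from outside, world axes, zero at the start; "moment": the same for the moment, N m; "finger_gap": finger opening in mm.
Only numpy, scipy, OpenCV 4.12 (cv2) and the standard library are available. Lean on these libraries where they do the work, as an engineer would, in place of code of your own. Each camera call takes 0.05 s, during which the arm holds its last target. There are 200 camera calls.

TASK

Mount the slicing disc (the one with the single long blade) on the cutter's sloped toothed spindle: turn it until the teeth mesh and push it fully home, then turn the disc clockwise, seen looking down on its grip, until the spindle reaches its stop. Then swing the blade guard over the disc as far as it goes, and let go. Leave the grating disc, the steel pan and the jar where they are.

Things in the scene. Friction and masses are not known exactly. Their poses are not given: they have to be found in the camera images.
- slicer: Slicing disc, about 320 g, loose, lying hub down. Origin: centre of the hub's underside; z: its axis, up through the grip. Steel plate 150 mm across, z = 20 to 24 mm, one long raised blade along +y, 28 to 72 mm from the centre, up to 29 mm high. Hub below it 54 mm across, hollow, 20 mm deep.
- slicer_hub (a point): Same point and axes as the slicing disc's origin; the hub's inside: 6 inward teeth 4.5 mm wide, 14 mm high from the underside up, tips at radius 13.5 mm, roots at 21 mm, standing at 30, 90, 150 ... degrees from x; the gaps are at 0, 60, 120 ... degrees.
- slicer_grip (a point): Centre of the slicing disc's black upright grip block, 43 mm above the disc's origin on its axis. The block is 24 mm thick along the disc's x, 48 mm long along its y, 38 mm high (19 mm above and below this point); its foot is on the plate.
- grater: Grating disc: bystander of the same outline (150 mm across, same grip), but covered with rings of small bumps instead of one blade. Origin at the centre of the hub's underside, z up. It and the slicing disc may lie in either of two places.
- machine: Sloped-face vegetable cutter, fixed: white body, aluminium face 210 x 225 mm. Origin on the table right below the spindle seat; z up, x horizontal towards the face's high side, y left. The face slopes 27 degrees; the spindle stands square to it, leaning 27 degrees from vertical towards the machine's -x (the low side). The face lies 6 mm below the seat.
- spindle_seat (a point): Foot of the steel spindle on its axis, 115 mm above the table; the hub's underside rests here when home. z points out along the spindle, x along one tooth, turning with it. Core radius 12 mm, 18.5 mm high with a tapered tip; 6 teeth 6 mm wide, 15 mm high, out to radius 18 mm, at 0, 60, 120 ... degrees from x. Meshed: 7 degrees play either way. Unmeshed the hub stays 15 mm proud.
- spindle (a joint): Turn of the spindle, rad: grows clockwise seen from above its tip; starts between 0 and 0.6, hard stop at 1.4 (locked). Stiff, 0.2 N m, stays where it is left.
- guard (a joint): Swing of the blade guard, rad: 0 = pointing up the slope, clear of the disc; grows clockwise seen from above the face; stop at 1.55 = lying over the upper part of the disc. Starts between 0 and 0.3. Turns about an axis parallel to the spindle, with 0.1 N m friction; stays where it is left.
- guard_knob (a point): Centre of the top of the guard's upright round knob, 18 mm across, 36 mm free height below this point, standing along the spindle's direction, 100 mm from the pivot axis. The guard is an aluminium strip 120 x 46 x 4 mm; closed, it passes 10 mm above a disc that is home. x points from pivot to knob, z along the spindle's direction.
- guard_pivot (a point): On the guard's pivot axis, level (along the spindle's direction) with the knob's top; 65 mm up the slope and 90 mm to the left (machine +y) of the spindle axis. z along the pivot axis.
- pan: Open stainless food pan, 108 x 176 x 65 mm, bystander. Origin at the centre of its underside.
- jar: Jar, 74 mm across, 120 mm high, bystander. Origin at the centre of its underside.
Not all that is in view belongs to the job. What is shaped like the slicer but red or turquoise is not meant.

How it is judged (in metres and radians):
On the way, in this order (a step that is already met when the one before it is completed fails the run):
1. the slicing disc is meshed and fully home on the spindle (hub within 5 mm of the seat) (distance between slicer and spindle_seat below 0.005 m and angle between the z axis of slicer and the z axis of spindle_seat, either way round below 0.08 rad), for 0.1 s.
2. with the disc home, the spindle has been turned clockwise to its stop (1.3 rad or more) (value of joint spindle above 1.3 rad and distance between slicer and spindle_seat below 0.006 m), for 0.1 s.
3. the guard has been swung over the disc to its stop (1.45 rad or more) (value of joint guard above 1.45 rad), for 0.1 s.
At the end, for the whole second after the job is handed in: The slicing disc sits meshed and home on the spindle (hub underside within 5 mm of the seat, axes within 0.08 rad), the spindle is turned to its stop (1.3 rad or more), the guard is closed over the disc (1.45 rad or more), all is at rest and the robot touches nothing (all of step 1 and value of joint spindle above 1.3 rad and value of joint guard above 1.45 rad and linear speed of slicer below 0.02 m/s).
It fails at once if the grating disc is moved by more than 20 mm (distance of grater from where it was at the start of the episode above 0.02 m).
It fails at once if the pan is moved by more than 20 mm (distance of pan from where it was at the start of the episode above 0.02 m).
It fails at once if the jar is moved by more than 20 mm (distance of jar from where it was at the start of the episode above 0.02 m).
It also fails if it takes over 61 s, if anything falls off the work surface, if the arm or the gripper's body presses on something with over 40 N, if the wrist force passes 120 N, or if a joint passes its speed limit or range.

## Working session

There is one attempt and no reset: what is moved stays moved. The work goes in short steps, Python scripts to look and compute and a tool call to move; the robot and the scene stay as the last step left them, time stands still between calls to the robot, and variables do not carry over. Pictures are saved under pics/ and viewed, about 8 in all and at most 12, crops included, and the job is handed in when it is done.

Besides the shell and the picture viewer there is one more tool, called after "Request:" by a JSON object that holds its "api" and its "payload", one argument or row to a line. drive_tool: Moves the arm, as the interface text tells. Its arguments: {"type":"object","properties":{"commands":{"type":"array"},"grip_force":{"type":"number"}},"required":["commands"]}

```bash
mkdir -p pics
python3 - <<'E'
from cell import *
import cv2, pickle, numpy as np
s=sense();print({k:np.round(v,3).tolist() for k,v in s.items()})
d={}
for n in ("scene","top","wrist"):
    f=grab_frame(n); d[n]=f
    cv2.imwrite(f"pics/{n}0.png",f["frame"][:,:,::-1])
    print(n,f["mtx"].tolist(),f["k1"],[np.round(f[k],3).tolist() for k in ("R","t","mount") if k in f])
pickle.dump(d,open("f0.pkl","wb"))
E
```

```text
{'clock': 0.0, 'joint_pos': [-1.239, 0.481, 1.597, 0.0, 1.065, -0.047], 'joint_velocities': [-0.0, 0.002, 0.0, 0.001, -0.001, 0.0], 'joint_torque': [-0.002, -95.066, -43.019, -0.0, 0.012, -0.0], 'position': [240.251, -603.553, 252.679], 'ee_rot': [[-0.0, 0.37, -0.929], [0.001, -0.929, -0.37], [-1.0, -0.001, -0.0]], 'ft_force': [-0.139, -0.692, 0.505], 'moment': [-0.036, -0.03, 0.008], 'finger_gap': 85.454}
scene [[424.0551177560757, 0.0, 315.6139150243691], [0.0, 424.0551177560757, 201.77366981750208], [0.0, 0.0, 1.0]] -0.030622759471459794 [[[0.589, 0.808, -0.008], [0.638, -0.471, -0.609], [-0.495, 0.354, -0.793]], [-254.278, -255.538, 1424.979]]
top [[390.59562033671267, 0.0, 321.645379727721], [0.0, 390.59562033671267, 200.0238942483898], [0.0, 0.0, 1.0]] -0.03010624571445568 [[[-0.025, -1.0, -0.012], [-0.995, 0.026, -0.092], [0.092, 0.01, -0.996]], [-23.29, 551.067, 1041.207]]
wrist [[354.88234960749327, 0.0, 318.97638771369424], [0.0, 354.88234960749327, 200.32568761054517], [0.0, 0.0, 1.0]] -0.03849398512722857 [[[-0.001, -0.306, 0.952, -120.943], [1.0, -0.001, 0.001, -0.027], [0.0, 0.952, 0.306, -79.896], [0.0, 0.0, 0.0, 1.0]]]
```

View pics/scene0.png

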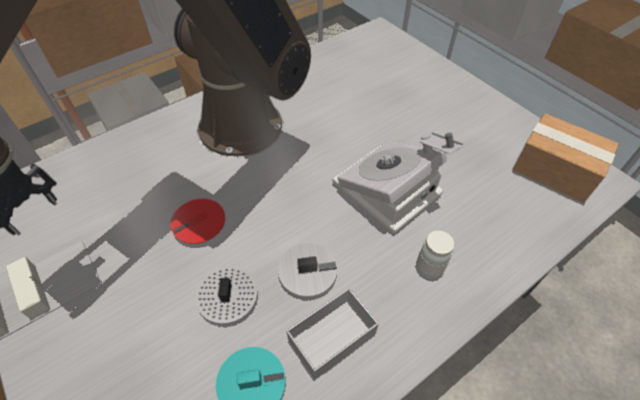

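View pics/top0.png

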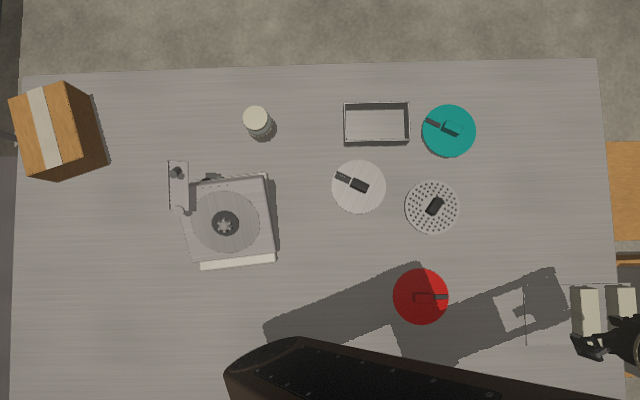

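Scene: the slicer candidates are the steel disc at top (358,186), the red one (420,296), the turquoise one (449,131) and the bumpy grater (432,207). The steel disc with one long blade fits the description. I'll confirm it with an enlarged crop that also shows the machine.

Run:
```python
import cv2,pickle,numpy as np
d=pickle.load(open("f0.pkl","rb"))
t=d["top"]["frame"][:,:,::-1]; s=d["scene"]["frame"][:,:,::-1]
def c(im,x,y,w,h,W,H): 
    o=cv2.resize(im[y:y+h,x:x+w],(W,H),interpolation=cv2.INTER_CUBIC);return o
A=c(t,155,150,130,130,400,400)   # x3.077
B=c(s,330,125,140,105,400,300)
C=c(t,325,150,70,70,280,280)     # x4
D=c(s,265,230,90,70,360,280)
out=np.zeros((600,800,3),np.uint8)
out[:400,:400]=A; out[:300,400:]=B; out[300:580,400:680]=C
cv2.imwrite("pics/crop1.png",out)
```

```text
(no output)
```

View pics/crop1.png

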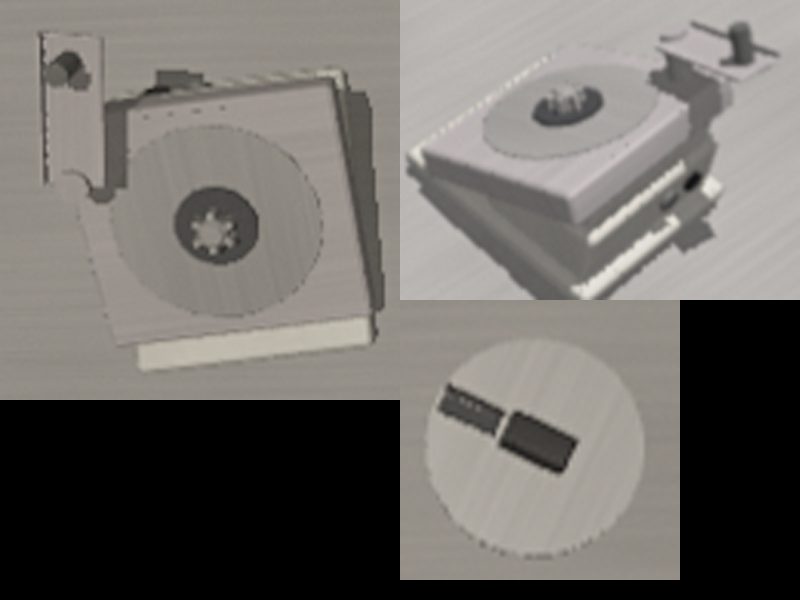

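The crop confirms the slicer: a steel plate with a single blade beside its black grip, grip centre at top pixel (359.8,185.5). The spindle tip is at top (224,225), and the guard knob is near (177,171). The machine's high side faces away from the robot.

```bash
cat > h.py <<'E'
from cell import *
import numpy as np, cv2, pickle
from scipy.spatial.transform import Rotation as Ro
from scipy.optimize import least_squares
def extr(f,s=None):
    if "R" in f: return np.array(f["R"]),np.array(f["t"])
    M=np.array(f["mount"]);Rt=np.array(s["ee_rot"]);p=np.array(s["position"])
    Rc=Rt@M[:3,:3];c=Rt@M[:3,3]+p
    return Rc.T,-Rc.T@c
def proj(f,X,s=None):
    R,t=extr(f,s);X=np.atleast_2d(X)
    return cv2.projectPoints(X.astype(float),cv2.Rodrigues(R)[0],t,f["mtx"],np.array([f["k1"],0,0,0.]))[0][:,0]
def back(f,px,z,s=None):
    R,t=extr(f,s)
    n=cv2.undistortPoints(np.array([[px]],float),f["mtx"],np.array([f["k1"],0,0,0.]))[0,0]
    d=R.T@np.array([n[0],n[1],1]);c=-R.T@t
    return c+d*(z-c[2])/d[2]
def tri(obs):
    return least_squares(lambda X:np.concatenate([proj(f,X,s)[0]-px for f,px,s in obs]),[550,0,50]).x
def Rtool(xdir,ydir):
    x=np.array(xdir,float);x/=np.linalg.norm(x);y=np.array(ydir,float);y-=x*(x@y);y/=np.linalg.norm(y)
    return np.column_stack([x,y,np.cross(x,y)])
def go(p,R,s=None):
    s=s or sense();Rc=np.array(s["ee_rot"]);R=np.array(R)
    rv=np.degrees(Ro.from_matrix(Rc.T@R).as_rotvec());d=np.array(p)-s["position"]
    print("clock",s["clock"],"j",np.round(np.degrees(s["joint_pos"]),0),"rot",np.round(rv,2),"shift before-rot axes",np.round(Rc.T@d,1),"after-rot axes",np.round(R.T@d,1))
def snap(n,name):
    s=sense();f=grab_frame(n);cv2.imwrite(f"pics/{name}.png",f["frame"][:,:,::-1]);pickle.dump((f,s),open(name+".pkl","wb"));return f,s
E
python3 - <<'E'
from h import *
d=pickle.load(open("f0.pkl","rb"));T,S=d["top"],d["scene"]
c=lambda x,y:(155+x/3.077,150+y/3.077)
cs=lambda x,y:(330+(x-400)/2.857,125+y/2.857)
print("plate",back(T,(358.75,187),24),"grip",back(T,(359.75,185.5),62))
tip=tri([(T,c(213,231),None),(S,cs(568,93),None)]);print("tip",tip)
kn=tri([(T,c(62,70),None),(S,cs(741,26),None)]);print("knob",kn)
# face corners: top-right, top view (337,78)/ scene (690,~), low-right etc
for a in [(108,105),(340,75),(120,345),(372,315)]: print(back(T,c(*a),100))
g=back(T,(359.75,185.5),62);y=np.radians(-25.3)
go([g[0],g[1],130],Rtool([0,0,-1],[np.cos(y),np.sin(y),0]))
E
```

```text
plate [ 583.56059536 -139.84287526   24.        ] grip [ 582.78720262 -139.33488707   62.        ]
tip [486.39241576 204.68232565 129.11628931]
knob [597.70902067 277.36200874 259.76221545]
[593.17153201 298.46064317 100.        ]
[613.04513081 103.93197583 100.        ]
[394.61338896 287.54775986 100.        ]
[414.32990304  80.11792028 100.        ]
clock 0.15 j [-71.  28.  91.  -0.  61.  -3.] rot [-4.3e+01 -2.0e-02  5.0e-02] shift before-rot axes [ 123.1 -304.7 -489.9] after-rot axes [ 122.8  111.2 -566.2]
```

Request:
{"api": "drive_tool", "payload": {
  "commands": [
    [[-2.7,0,0],[4,-6.7,-36.3],1],
    [[-2.7,0,0],[4,-6.7,-36.3],1],
    [[-2.7,0,0],[4,-6.7,-36.3],1],
    [[-2.7,0,0],[4,-6.7,-36.3],1],
    [[-2.7,0,0],[4,-6.7,-36.3],1],
    [[-2.7,0,0],[4,-6.7,-36.3],1],
    [[-2.7,0,0],[4,-6.7,-36.3],1],
    [[-2.7,0,0],[4,-6.7,-36.3],1]
  ]
}}

```text
clock: 0.82
position: [461.0, -407.6, 220.9]
ee_rot: [[-0.0, 0.688, -0.726], [0.0, -0.726, -0.688], [-1.0, -0.0, -0.0]]
ft_force: [1.3, -0.4, -0.6]
finger_gap: 85.4
```

Request:
{"api": "drive_tool", "payload": {
  "commands": [
    [[-2.7,0,0],[4,-6.7,-36.3],1],
    [[-2.7,0,0],[4,-6.7,-36.3],1],
    [[-2.7,0,0],[4,-6.7,-36.3],1],
    [[-2.7,0,0],[4,-6.7,-36.3],1],
    [[-2.7,0,0],[4,-6.7,-36.3],1],
    [[-2.7,0,0],[4,-6.7,-36.3],1],
    [[-2.7,0,0],[4,-6.7,-36.3],1],
    [[-2.7,0,0],[4,-6.7,-36.3],1]
  ]
}}

```text
clock: 1.48
position: [592.8, -145.2, 189.0]
ee_rot: [[0.0, 0.907, -0.422], [-0.0, -0.422, -0.907], [-1.0, 0.0, -0.0]]
ft_force: [1.1, 0.5, 0.2]
finger_gap: 85.2
```

Request:
{"api": "drive_tool", "payload": {
  "commands": [
    [[0,0,0],[0,0,0],1],
    [[0,0,0],[0,0,0],1]
  ]
}}

```text
clock: 1.65
position: [592.4, -144.8, 188.8]
ee_rot: [[-0.001, 0.907, -0.421], [0.0, -0.421, -0.907], [-1.0, -0.001, 0.0]]
ft_force: [0.3, -0.9, -0.4]
finger_gap: 85.2
```

Run:
```python
from h import *
f,s=snap("wrist","w1")
y=np.radians(-25.3)
go([582.8,-139.3,130],Rtool([0,0,-1],[np.cos(y),np.sin(y),0]),s)
```

```text
clock 1.65 j [-17.  28. 101.   0.  51.   8.] rot [0.39 0.01 0.05] shift before-rot axes [ 58.9 -11.   -0.9] after-rot axes [ 58.8 -11.1  -0.9]
```

View pics/w1.png

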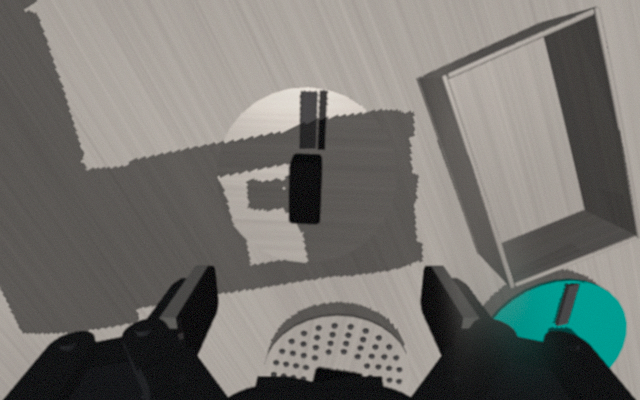

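Run:
```python
from h import *
f,s=pickle.load(open("w1.pkl","rb"))
def corners(x,y,a):
    ax=np.array([np.cos(a),np.sin(a),0]);ay=np.array([-np.sin(a),np.cos(a),0])
    return [np.array([x,y,0])+ax*i*12+ay*j*24+np.array([0,0,z]) for z in(24,62) for i in(-1,1) for j in(-1,1)]
def bx(p):
    P=proj(f,corners(*p),s);return P
th=np.arange(0,2*np.pi,.1)
def res(p):
    P=bx(p)
    C=proj(f,np.c_[p[0]+75*np.cos(th),p[1]+75*np.sin(th),24+0*th],s)
    return [P[:,0].min()-289,P[:,0].max()-322,P[:,1].min()-154,P[:,1].max()-224,.5*(C[:,0].min()-218),.5*(C[:,1].min()-87)]
P=bx((582.8,-139.3,np.radians(-25.3)));print(P.round(0).tolist())
r=least_squares(res,[582.8,-139.3,np.radians(-25.3)]);print(r.x,np.degrees(r.x[2]),r.fun)
m=cv2.inRange(f["frame"],(0,0,0),(32,32,32))[148:230,280:330]
cs,_=cv2.findContours(m,0,2);c=max(cs,key=cv2.contourArea);print(cv2.boundingRect(c),cv2.minAreaRect(c),cv2.approxPolyDP(c,3,True)[:,0].tolist())
```

```text
[[291.0, 212.0], [290.0, 156.0], [319.0, 212.0], [319.0, 157.0], [287.0, 229.0], [286.0, 166.0], [319.0, 229.0], [319.0, 167.0]]
[ 5.86431360e+02 -1.37631613e+02 -4.34750539e-01] -24.90937101216612 [-0.17908051  0.64233857 -1.29254953  1.23663551 -0.21376927  0.08159702]
(10, 6, 31, 70) ((25.0, 40.5), (69.0, 30.0), 90.0) [[16, 6], [11, 15], [10, 71], [37, 74], [40, 9]]
```

Request:
{"api": "drive_tool", "payload": {
  "commands": [
    [[0,0,0],[30,-2.5,-1],1],
    [[0,0,0],[30,-2,-1],1],
    [[0,0,0],[30,-2,-1],1],
    [[0,0,0],[24,-2,-1],1],
    [[0,0,0],[14,0,0],1],
    [[0,0,0],[9,0,0],1],
    [[0,0,0],[3,0,0],1],
    [[0,0,0],[0,0,0],0]
  ],
  "grip_force": 80
}}

```text
clock: 2.37
position: [586.1, -140.5, 49.1]
ee_rot: [[-0.0, 0.905, -0.425], [0.0, -0.425, -0.905], [-1.0, -0.0, 0.0]]
ft_force: [-0.5, -0.3, 0.4]
finger_gap: 75.3
```

Request:
{"api": "drive_tool", "payload": {
  "commands": [
    [[0,0,0],[0,0,0],0],
    [[0,0,0],[0,0,0],0],
    [[0,0,0],[0,0,0],0],
    [[0,0,0],[0,0,0],0],
    [[0,0,0],[0,0,0],0],
    [[0,0,0],[0,0,0],0]
  ]
}}

```text
clock: 2.87
position: [586.5, -139.7, 50.2]
ee_rot: [[0.001, 0.906, -0.424], [-0.0, -0.424, -0.906], [-1.0, 0.001, -0.0]]
ft_force: [-3.0, 0.8, 9.7]
finger_gap: 22.9
```

Request:
{"api": "drive_tool", "payload": {
  "commands": [
    [[0,0,0],[-5,0,0],0],
    [[0,0,0],[-12,0,0],0],
    [[0,0,0],[-25,0,0],0],
    [[0,0,0],[-30,0,0],0],
    [[0,0,0],[-30,0,0],0],
    [[0,0,0],[-30,0,0],0],
    [[0,0,0],[-30,0,0],0],
    [[0,0,0],[-20,0,0],0]
  ]
}}

```text
clock: 3.53
position: [586.8, -139.7, 235.4]
ee_rot: [[0.003, 0.906, -0.424], [-0.001, -0.424, -0.906], [-1.0, 0.003, -0.001]]
ft_force: [1.1, 0.2, -3.1]
finger_gap: 22.7
```

Run:
```python
from h import *
print(sense()["finger_gap"],sense()["ft_force"])
def mz(psi): a=np.radians(27);return np.array([-np.sin(a)*np.cos(psi),-np.sin(a)*np.sin(psi),np.cos(a)])
psi=np.radians(6);sz=mz(psi);R=Rtool(-sz,[np.cos(np.radians(-25)),np.sin(np.radians(-25)),0])
print(R.round(3))
go(np.array([494.7,205.6,115])+170*sz+140*R[:,2],R)
```

```text
22.71160969261912 [ 1.14356745  0.1646146  -3.1231794 ]
[[ 0.452  0.793 -0.409]
 [ 0.047 -0.479 -0.877]
 [-0.891  0.376 -0.254]]
clock 3.5333 j [-16.  25.  99.   0.  56.   9.] rot [ 2.87 14.49 22.58] shift before-rot axes [   3.5 -295.7  -98.4] after-rot axes [ -87.9 -283.7  -94.5]
```

Run:
```python
from h import *
p=np.radians(6);a=np.radians(27)
xs=np.array([np.cos(a)*np.cos(p),np.cos(a)*np.sin(p),np.sin(a)]);ym=np.array([-np.sin(p),np.cos(p),0]);sz=np.cross(xs,ym)
R=Rtool(-sz,xs);print(R.round(3))
t=np.array([494.7,205.6,115])+150*sz-130*ym+60*xs;print(t)
go(t,R)
```

```text
[[ 0.452  0.886  0.105]
 [ 0.047  0.093 -0.995]
 [-0.891  0.454  0.   ]]
[493.73070622  74.78204677 275.89040861]
clock 3.5333 j [-16.  25.  99.   0.  56.   9.] rot [-30.5    7.34  26.14] shift before-rot axes [ -41.  -175.1 -154.8] after-rot axes [ -67.9  -44.1 -223.1]
```

Request:
{"api": "drive_tool", "payload": {
  "commands": [
    [[-3.8,0.9,3.27],[-7,-14,-24.5],0],
    [[-3.8,0.9,3.27],[-7,-14,-24.5],0],
    [[-3.8,0.9,3.27],[-7,-14,-24.5],0],
    [[-3.8,0.9,3.27],[-7,-14,-24.5],0],
    [[-3.8,0.9,3.27],[-7,-14,-24.5],0],
    [[-3.8,0.9,3.27],[-7,-14,-24.5],0],
    [[-3.8,0.9,3.27],[-7,-14,-24.5],0],
    [[-3.8,0.9,3.27],[-7,-14,-24.5],0]
  ]
}}

```text
clock: 4.2
position: [507.8, 73.8, 268.6]
ee_rot: [[0.452, 0.886, 0.106], [0.047, 0.095, -0.994], [-0.891, 0.455, 0.001]]
ft_force: [-0.7, -0.3, -2.8]
finger_gap: 22.9
```

Request:
{"api": "drive_tool", "payload": {
  "commands": [
    [[0,0,0],[0,0,0],0],
    [[0,0,0],[0,0,0],0],
    [[0,0,0],[0,0,0],0]
  ]
}}

```text
clock: 4.45
position: [508.9, 72.7, 268.1]
ee_rot: [[0.45, 0.887, 0.102], [0.046, 0.092, -0.995], [-0.892, 0.452, 0.001]]
ft_force: [-0.0, 0.3, -1.8]
finger_gap: 23.0
```

Run:
```python
from h import *
f,s=snap("wrist","w2")
print(s["position"],np.round(s["ee_rot"],3),np.degrees(s["joint_pos"]).round(0))
```

```text
[508.89305822  72.67942381 268.08149926] [[ 0.45   0.887  0.102]
 [ 0.046  0.092 -0.995]
 [-0.892  0.452  0.001]] [  4.   5. 128.   2.  19.  -3.]
```

View pics/w2.png

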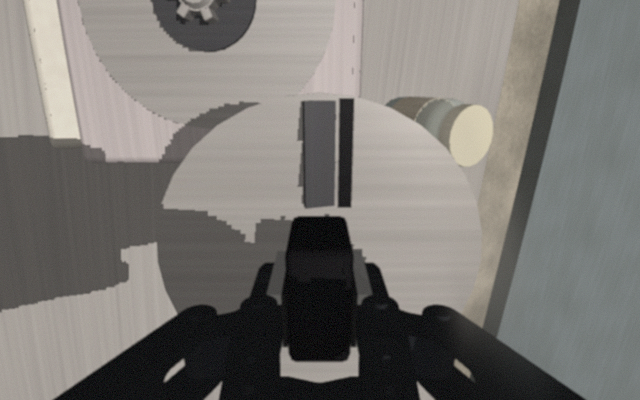

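Request:
{"api": "drive_tool", "payload": {
  "commands": [
    [[0,0,0],[0,0,-20],0],
    [[0,0,0],[0,0,-25],0],
    [[0,0,0],[0,0,-20],0],
    [[0,0,0],[0,0,0],0],
    [[0,0,0],[0,0,0],0],
    [[0,0,0],[0,0,0],0]
  ]
}}

```text
clock: 5.0
position: [502.5, 136.7, 267.1]
ee_rot: [[0.448, 0.888, 0.102], [0.045, 0.091, -0.995], [-0.893, 0.451, 0.001]]
ft_force: [-0.5, -0.2, -2.9]
finger_gap: 23.1
```

Run:
```python
from h import *
f,s=snap("wrist","w3")
print(s["position"],np.round(s["ee_rot"],3),np.degrees(s["joint_pos"]).round(0))
im=f["frame"][:,:,::-1]
o=np.zeros((600,800,3),np.uint8)
o[:400,:500]=cv2.resize(im[40:140,140:265],(500,400),interpolation=cv2.INTER_CUBIC)
o[400:,:320]=cv2.resize(im,(320,200))
cv2.imwrite("pics/w3c.png",o)
```

```text
[502.49628236 136.71313167 267.05102654] [[ 0.448  0.888  0.102]
 [ 0.045  0.091 -0.995]
 [-0.893  0.451  0.001]] [ 15.   6. 127. -12.  20.  19.]
```

View pics/w3c.png

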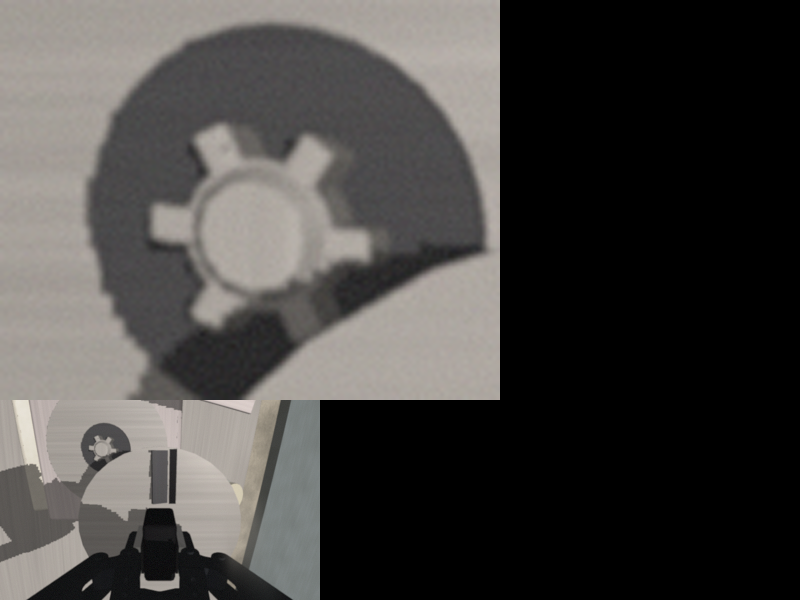

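```bash
cat > m.py <<'E'
from h import *
f,s=pickle.load(open("w3.pkl","rb"))
a=np.radians(27)
def frame(p):
    xs=np.array([np.cos(a)*np.cos(p),np.cos(a)*np.sin(p),np.sin(a)]);ym=np.array([-np.sin(p),np.cos(p),0]);return np.column_stack([xs,ym,np.cross(xs,ym)])
px=lambda x,y:((x+.5)/4-.5+140,(y+.5)/4-.5+40)
obs=np.array([px(*q) for q in [(319,146),(210,132),(151,221),(207,324),(370,246)]])
E
python3 - <<'E'
from m import *
tip=np.array(px(250,228))
# image-order ccw/cw resolved by trying both
for sg in (1,-1):
  ks=[0,1,2,3,5]
  def model(v):
    F=frame(v[2]);O=np.array([v[0],v[1],115])
    th=v[3]+sg*np.radians(60)*np.array(ks)
    P=[O+F@np.array([18*np.cos(t),18*np.sin(t),15]) for t in th]+[O+F@np.array([0,0,18.5])]
    return proj(f,P,s)
  best=min((least_squares(lambda v:np.r_[(model(v)-np.vstack([obs,tip])).ravel(),(np.degrees(v[2])-5.6)/.5],[494,205,.1,t0]) for t0 in np.radians([0,30,60,90,120,180,240,300])),key=lambda r:r.cost)
  print(sg,best.x[:2],np.degrees(best.x[2:]),best.cost,best.fun.round(1))
# disc in hand from w2
f2,s2=pickle.load(open("w2.pkl","rb"))
R=np.array(s2["ee_rot"]);p0=np.array(s2["position"]);t=np.arange(0,2*np.pi,.02)
def r(v):
    C=proj(f2,[p0+R@np.array([v[0],v[1]+75*np.cos(q),v[2]+75*np.sin(q)]) for q in t],s2)
    return [C[:,0].min()-159,C[:,0].max()-482,C[:,1].min()-95]
q=least_squares(r,[26,0,0]);print("plate in tool",q.x,q.cost)
E
```

```text
1 [490.31977172 207.38537307] [ 5.57808391 53.35499944] 3.9926073081692297 [ 0.2 -1.3 -0.6 -1.1 -0.   0.1 -0.7  0.2  0.2  0.4  1.   1.8 -0. ]
-1 [488.36755395 212.44233606] [  5.19745677 344.84215255] 3077.0806021700146 [  9.6  21.4  18.8  44.7   6.8  15.  -16.9 -38.4 -12.  -32.   -2.1  -6.8
  -0.8]
plate in tool [27.81871032  2.09777613 -0.51218085] 2.0382348255385316e-23
```

```bash
cat >> m.py <<'E'
psi=np.radians(5.6);F=frame(psi);seat=np.array([491.2,206.8,115.])
def target(h,ang=-6.6,off=(0,0,-1.0),seat=seat):
    # disc origin at height h above the seat; tool y at ang in face frame
    t=np.radians(ang);R=Rtool(-F[:,2],F@np.array([np.cos(t),np.sin(t),0]))
    return seat+F[:,2]*(h+50.2)-R@np.array(off),R
E
python3 - <<'E'
from m import *
print(F.round(3));go(*target(40))
E
```

```text
[[ 0.887 -0.098 -0.452]
 [ 0.087  0.995 -0.044]
 [ 0.454  0.     0.891]]
clock 5.05 j [ 15.   6. 127. -12.  20.  19.] rot [ 6.8  -0.03  0.22] shift before-rot axes [ 43.6 -72.5 -70.4] after-rot axes [ 43.3 -80.5 -61.3]
```

The wrist is near a singularity here, with j5 = 20°. I'll fit a quick kinematic model from the recorded states to check that the mount is reachable.

```bash
cat > kin.py <<'E'
from m import *
Z=np.array([[0,0,1],[0,1,0],[-1,0,0.]]).T  # tool axes placeholder
def fk(q,P):
    c0,d0,A,B,C,D=P
    t=q[1]+q[2];r=c0+A*np.sin(q[1])+B*np.sin(t)+C*np.cos(t);z=d0+A*np.cos(q[1])+B*np.cos(t)-C*np.sin(t)
    w=np.array([r*np.cos(q[0]),r*np.sin(q[0]),z])
    R=(Ro.from_euler('z',q[0])*Ro.from_euler('y',t)*Ro.from_euler('z',q[3])*Ro.from_euler('y',q[4])*Ro.from_euler('z',q[5])).as_matrix()
    return w+D*R[:,2],R
S=[pickle.load(open(f"w{i}.pkl","rb"))[1] for i in (1,2,3)]+[sense(),dict(joint_pos=[-1.239,.48,1.596,0,1.065,-.047],position=[240.389,-603.909,253.297],ee_rot=[[0,.37,-.929],[0.001,-.929,-.37],[-1,0,0]])]
P=least_squares(lambda P:np.concatenate([fk(s["joint_pos"],P)[0]-s["position"] for s in S]),[0,400,600,600,0,300]); 
M=fk(S[0]["joint_pos"],P.x)[1].T@np.array(S[0]["ee_rot"]); P0=P.x
def ik(p,R,q0):
    def e(q):
        a,b=fk(q,P0);return np.r_[(a-p),300*Ro.from_matrix((b@M).T@R).as_rotvec()]
    lo=np.array([-2.75,-.82,.23,-1.56,.09,-2.92]);hi=np.array([2.75,2.05,2.67,4.7,2.69,2.92])
    r=least_squares(e,np.clip(q0,lo+1e-3,hi-1e-3),bounds=(lo,hi),max_nfev=2000);return r.x,np.abs(r.fun).max()
E
python3 - <<'E'
from kin import *
print(P.x.round(1),np.abs(P.fun).max());print(M.round(3))
for s in S: print(np.abs(fk(s["joint_pos"],P0)[1]@M-s["ee_rot"]).max())
q0=np.array(S[2]["joint_pos"])
for ang in (-6.6,53.4-180+0,-66.6,-96.6):
  for j4 in (q0[3],3.2,4.2):
    q=q0.copy();q[3]=j4;q[5]=q0[5]+np.radians(-6.6-ang)-(j4-q0[3])
    for h in (40,20,0): 
        q,e=ik(*target(h,ang),q);print(ang,h,np.degrees(q).round(0),round(e,2))
E
```

```text
[179.5 268.  467.4 325.   65.1 220.3] 31.765005654476177
[[-0. -1. -0.]
 [ 0.  0. -1.]
 [ 1. -0.  0.]]
3.3306690738754696e-16
3.885780586188048e-16
4.440892098500626e-16
4.996003610813204e-16
0.0015603294777284595
-6.6 40 [ 29.  18. 137. -89.  10. 117.] 0.11
-6.6 20 [ 28.  21. 136. -89.  10. 117.] 6.63
-6.6 0 [ 28.  24. 134. -89.  10. 116.] 12.89
-6.6 40 [  24.   20.  140.  191.    9. -167.] 36.15
-6.6 20 [  24.   25.  141.  192.   13. -167.] 31.61
-6.6 0 [  25.   29.  140.  193.   17. -167.] 27.18
-6.6 40 [  24.   20.  140.  191.    9. -167.] 36.15
-6.6 20 [  24.   25.  141.  192.   13. -167.] 31.61
-6.6 0 [  25.   29.  140.  193.   17. -167.] 27.18
-126.6 40 [ 25.  14. 134. -24.  10. 167.] 28.81
-126.6 20 [ 24.  18. 133. -24.   7. 167.] 33.85
-126.6 0 [ 24.  22. 132. -25.   5. 167.] 38.46
-126.6 40 [  29.   18.  137.  269.   10. -122.] 0.15
-126.6 20 [ 28.  22. 137. 245.  11. -98.] 0.0
-126.6 0 [ 28.  27. 137. 228.  13. -81.] 0.0
-126.6 40 [  29.   18.  137.  269.   10. -122.] 0.15
-126.6 20 [ 28.  22. 137. 245.  11. -98.] 0.0
-126.6 0 [ 28.  27. 137. 228.  13. -81.] 0.0
-66.6 40 [
[... 179 characters left out ...]

-66.6 20 [  28.   22.  137.  245.   11. -157.] 0.0
-66.6 0 [  28.   27.  137.  228.   13. -140.] 0.0
-66.6 40 [  29.   19.  138.  255.   11. -167.] 3.93
-66.6 20 [  28.   22.  137.  245.   11. -157.] 0.0
-66.6 0 [  28.   27.  137.  228.   13. -140.] 0.0
-96.6 40 [ 28.  15. 135. -51.  11. 167.] 12.87
-96.6 20 [ 27.  19. 133. -52.  10. 167.] 19.68
-96.6 0 [ 26.  22. 132. -52.   8. 167.] 26.22
-96.6 40 [  29.   18.  137.  269.   10. -152.] 0.05
-96.6 20 [  28.   22.  137.  245.   11. -127.] 0.0
-96.6 0 [  28.   27.  137.  228.   13. -110.] 0.0
-96.6 40 [  29.   18.  137.  269.   10. -152.] 0.05
-96.6 20 [  28.   22.  137.  245.   11. -127.] 0.0
-96.6 0 [  28.   27.  137.  228.   13. -110.] 0.0
```

```bash
sed -i 's/c0,d0,A,B,C,D=P/c0,d0,A,B,C,D,E=P/; s/w=np.array(\[r\*np.cos(q\[0\]),r\*np.sin(q\[0\]),z\])/w=np.array([r*np.cos(q[0])-E*np.sin(q[0]),r*np.sin(q[0])+E*np.cos(q[0]),z])/; s/,\[0,400,600,600,0,300\])/,[0,400,600,600,0,300,30])/' kin.py
python3 - <<'E'
from kin import *
print(P.x.round(1),np.abs(P.fun).max())
q0=np.array(S[2]["joint_pos"])
for ang in (-6.6,-66.6,-126.6,-186.6):
  for j4 in (q0[3],1.5,3.2,4.2):
    q=q0.copy();q[3]=j4;q[5]=q0[5]+np.radians(-6.6-ang)-(j4-q0[3])
    for h in (40,20,0): 
        q,e=ik(*target(h,ang),q);print(ang,h,np.degrees(q).round(0),round(e,2)) if e<1 else 0
E
```

```text
[  0.9 315.9 597.3 443.4  32.4 349.5  30.3] 0.2000170492671316
-6.6 40 [ 27.  13. 135. -54.  12.  80.] 0.0
-6.6 20 [ 27.  16. 135. -67.  10.  92.] 0.0
-6.6 0 [ 26.  19. 135. -83.   9. 108.] 0.0
-6.6 40 [ 27.  13. 135. -54.  12.  80.] 0.0
-6.6 20 [ 27.  16. 135. -67.  10.  92.] 0.0
-6.6 0 [ 26.  19. 135. -83.   9. 108.] 0.0
-66.6 40 [ 28.  13. 135. -54.  12. 140.] 0.0
-66.6 20 [ 27.  16. 135. -67.  10. 153.] 0.0
-66.6 0 [ 27.  19. 135. -82.   9. 167.] 0.44
-66.6 40 [ 28.  13. 135. -54.  12. 140.] 0.0
-66.6 20 [ 27.  16. 135. -67.  10. 153.] 0.0
-66.6 0 [ 27.  19. 135. -82.   9. 167.] 0.44
```

Request:
{"api": "drive_tool", "payload": {
  "commands": [
    [[-6.7,0,0],[0,0,0],0],
    [[-6.7,0,0],[0,0,0],0],
    [[-6.7,0,0],[0,0,0],0],
    [[-6.7,0,0],[0,0,0],0],
    [[-6.7,0,0],[0,0,0],0],
    [[-6.7,0,0],[0,0,0],0],
    [[-6.7,0,0],[0,0,0],0],
    [[-6.3,0,0],[0,0,0],0]
  ]
}}

```text
clock: 5.72
position: [502.3, 136.1, 267.1]
ee_rot: [[0.449, 0.447, 0.774], [0.045, 0.854, -0.519], [-0.893, 0.267, 0.363]]
ft_force: [1.1, -0.5, -2.2]
finger_gap: 23.0
```

Run:
```python
from kin import *
go(*target(40,53.4))
q0=np.array(sense()["joint_pos"])
for dx,dy in ((0,0),(-4,0),(4,0),(0,4),(0,-4)):
    q=q0
    for h in (40,20,0,-4): q,e=ik(*target(h,53.4,seat=seat+[dx,dy,0]),q)
    print(dx,dy,np.degrees(q).round(0),round(e,2))
```

```text
clock 5.7167 j [ 14.   6. 127. -12.  20. -35.] rot [ 0.3  -0.18  0.09] shift before-rot axes [ 43.7  14.6 -99.8] after-rot axes [  43.4   14.  -100. ]
0 0 [ 26.  19. 135. -85.   9.  51.] 0.0
-4 0 [ 27.  19. 135. -87.   9.  52.] 0.0
4 0 [ 26.  19. 134. -84.   9.  49.] 0.0
0 4 [ 27.  19. 134. -84.  10.  50.] 0.0
0 -4 [ 26.  19. 135. -87.   9.  51.] 0.0
```

Request:
{"api": "drive_tool", "payload": {
  "commands": [
    [[0,0,0],[0,2.2,-16],0],
    [[0,0,0],[0,2.2,-16],0],
    [[0,0,0],[0,2.2,-16],0],
    [[0,0,0],[6,2.2,-16],0],
    [[0,0,0],[9.5,2.2,-16],0],
    [[0,0,0],[9.5,2,-12],0],
    [[0,0,0],[9.5,1,-8],0],
    [[0,0,0],[9,0,0],0]
  ]
}}

```text
clock: 6.38
position: [450.1, 203.3, 194.9]
ee_rot: [[0.448, 0.451, 0.772], [0.045, 0.851, -0.523], [-0.893, 0.269, 0.361]]
ft_force: [0.0, -0.5, -2.9]
finger_gap: 22.9
```

Request:
{"api": "drive_tool", "payload": {
  "commands": [
    [[0,0,0],[0,0,0],0],
    [[0,0,0],[0,0,0],0],
    [[0,0,0],[0,0,0],0]
  ]
}}

```text
clock: 6.63
position: [451.0, 202.7, 196.2]
ee_rot: [[0.449, 0.451, 0.771], [0.045, 0.851, -0.524], [-0.892, 0.27, 0.362]]
ft_force: [0.4, 0.2, -2.6]
finger_gap: 22.8
```

Run:
```python
from m import *
go(*target(40,53.4))
t,s=snap("top","t4");f,_=snap("scene","s4")
# predicted plate outline/grip in both views from tool pose
R=np.array(s["ee_rot"]);p=np.array(s["position"]);th=np.arange(0,2*np.pi,.05)
C=[p+R@np.array([26.2,75*np.cos(q),-1+75*np.sin(q)]) for q in th]
o=np.zeros((600,800,3),np.uint8)
def crop(im,x,y,w,h,k):
    return cv2.resize(im[y:y+h,x:x+w,::-1],None,fx=k,fy=k,interpolation=cv2.INTER_CUBIC)
a=crop(f["frame"],330,95,130,110,4.);o[:440,:520]=a
b=crop(t["frame"],170,165,140,150,2.);b=b[:, :280];o[:300,520:800]=b
for q in proj(f,C): cv2.circle(o,tuple(int(v) for v in ((q-[330,95]+.5)*4-.5)),0,(0,0,255),-1)
for q in proj(t,C): cv2.circle(o,tuple(int(v) for v in ((q-[170,165]+.5)*2-.5+[520,0])),0,(0,0,255),-1)
cv2.imwrite("pics/c4.png",o)
```

```text
clock 6.6333 j [ 27.  13. 134. -52.  12.  17.] rot [-0.01 -0.17  0.07] shift before-rot axes [ 0.5 -0.4  0.2] after-rot axes [ 0.5 -0.4  0.2]
```

View pics/c4.png

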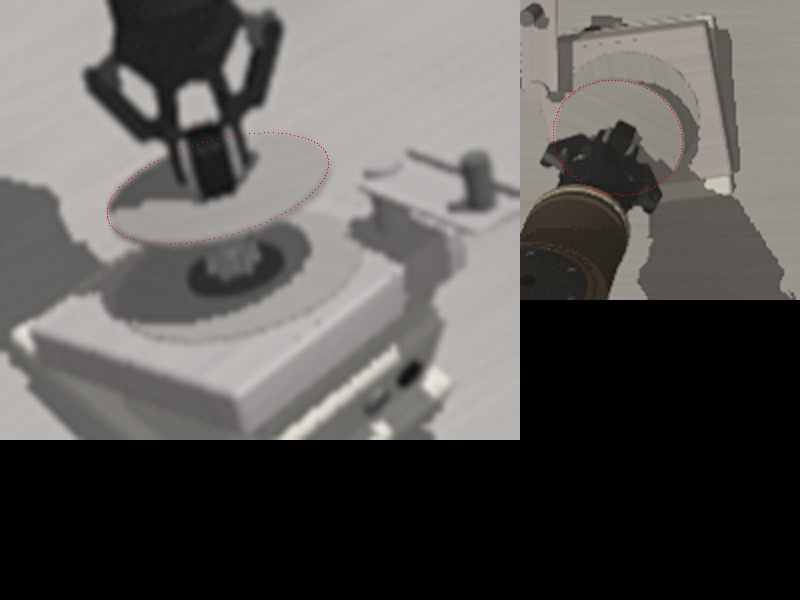

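Run:
```python
from m import *
d=pickle.load(open("f0.pkl","rb"));o=np.zeros((400,800,3),np.uint8)
for i,(n,x,y) in enumerate((("scene",364,132),("top",200,200))):
    f=d[n];im=cv2.resize(f["frame"][y:y+50,x:x+50,::-1],(400,400),interpolation=cv2.INTER_CUBIC);im=cv2.convertScaleAbs(im,alpha=1.4,beta=0)
    for st,col in ((np.array([490.3,207.4,115]),(0,0,255)),(np.array([493.2,205.4,115]),(0,255,0))):
        P=[st+F@np.array([r*np.cos(t),r*np.sin(t),z]) for r,z in((18,15),(12,15)) for t in np.radians(53.4+np.arange(0,360,60) + (0 if r==18 else 30))]
        P=[P[j//2+(6 if j%2 else 0)] for j in range(12)]
        c=((proj(f,P)-[x,y]+.5)*8-.5).astype(np.int32);cv2.polylines(im,[c],True,col,1)
    o[:,i*400:i*400+400]=im
cv2.imwrite("pics/c5.png",o)
```

```text
(no output)
```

View pics/c5.png

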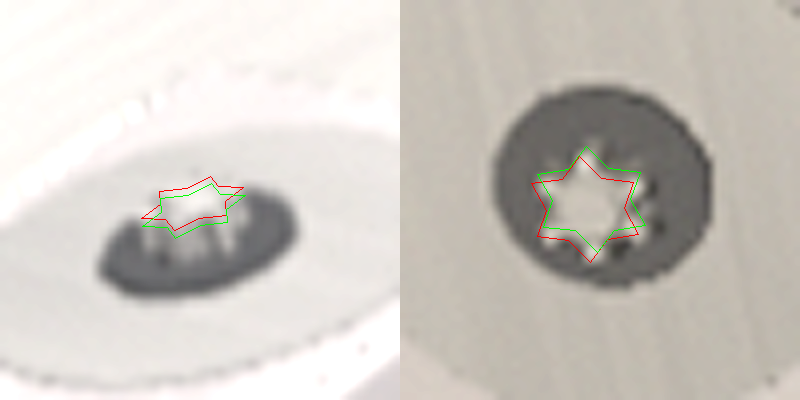

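Request:
{"api": "drive_tool", "payload": {
  "commands": [
    [[0,0,0],[5,-0.5,1.3],0],
    [[0,0,0],[5,0,0],0],
    [[0,0,0],[5,0,0],0],
    [[0,0,0],[4,0,0],0],
    [[0,0,0],[2,0,0],0],
    [[0,0,0],[0,0,0],0]
  ]
}}

```text
clock: 7.23
position: [461.0, 203.0, 177.6]
ee_rot: [[0.449, 0.45, 0.772], [0.045, 0.851, -0.523], [-0.892, 0.27, 0.362]]
ft_force: [1.1, -0.7, -2.5]
finger_gap: 22.7
```

Request:
{"api": "drive_tool", "payload": {
  "commands": [
    [[0,0,0],[1.5,0,0],0],
    [[0,0,0],[1.5,0,0],0],
    [[0,0,0],[1.5,0,0],0],
    [[0,0,0],[0,0,0],0]
  ]
}}

```text
clock: 7.57
position: [462.7, 203.4, 173.2]
ee_rot: [[0.449, 0.45, 0.772], [0.045, 0.851, -0.523], [-0.893, 0.269, 0.361]]
ft_force: [-1.4, 0.6, -4.0]
finger_gap: 23.1
```

Request:
{"api": "drive_tool", "payload": {
  "commands": [
    [[0,0,0],[1.5,0,0],0],
    [[0,0,0],[1.5,0,0],0],
    [[0,0,0],[1,0,0],0],
    [[0,0,0],[0,0,0],0]
  ]
}}

```text
clock: 7.9
position: [464.5, 203.5, 169.5]
ee_rot: [[0.448, 0.45, 0.772], [0.045, 0.851, -0.522], [-0.893, 0.269, 0.361]]
ft_force: [-1.5, 0.8, -4.4]
finger_gap: 22.8
```

Request:
{"api": "drive_tool", "payload": {
  "commands": [
    [[0,0,0],[2,0,0],0],
    [[0,0,0],[2,0,0],0],
    [[0,0,0],[2,0,0],0],
    [[0,0,0],[0,0,0],0]
  ]
}}

```text
clock: 8.23
position: [467.2, 203.8, 164.1]
ee_rot: [[0.448, 0.45, 0.772], [0.045, 0.851, -0.522], [-0.893, 0.269, 0.361]]
ft_force: [-1.7, -0.3, -6.3]
finger_gap: 22.6
```

Request:
{"api": "drive_tool", "payload": {
  "commands": [
    [[0,0,0],[1.5,0,0],0],
    [[0,0,0],[1.5,0,0],0],
    [[0,0,0],[1,0,0],0],
    [[0,0,0],[0,0,0],0]
  ]
}}

```text
clock: 8.57
position: [468.6, 204.0, 161.1]
ee_rot: [[0.449, 0.45, 0.772], [0.046, 0.851, -0.522], [-0.892, 0.27, 0.362]]
ft_force: [-13.6, -2.2, 10.6]
finger_gap: 23.1
```

Request:
{"api": "drive_tool", "payload": {
  "commands": [
    [[0,0,0],[0.7,0,0],0],
    [[0,0,0],[0.7,0,0],0],
    [[0,0,0],[0,0,0],0]
  ]
}}

```text
clock: 8.82
position: [468.6, 204.0, 160.9]
ee_rot: [[0.45, 0.449, 0.772], [0.046, 0.851, -0.522], [-0.892, 0.271, 0.362]]
ft_force: [-40.3, -6.4, 55.8]
finger_gap: 23.3
```

Request:
{"api": "drive_tool", "payload": {
  "commands": [
    [[0,0,0],[-1.3,0,0],0],
    [[3,0,0],[0,0,0],0],
    [[4,0,0],[0,0,0],0],
    [[4,0,0],[0,0,0],0],
    [[4,0,0],[0,0,0],0],
    [[4,0,0],[0,0,0],0],
    [[4,0,0],[0,0,0],0]
  ]
}}

```text
clock: 9.4
position: [467.7, 203.7, 160.6]
ee_rot: [[0.448, 0.718, 0.533], [0.045, 0.578, -0.815], [-0.893, 0.389, 0.226]]
ft_force: [-21.3, -3.1, 15.6]
finger_gap: 22.9
```

Run:
```python
from m import *
s=sense();go(*target(1.5,53.4),s);R=np.array(s["ee_rot"]);print(R.T@s["ft_force"],R.T@s["moment"])
```

```text
clock 9.4 j [ 26.  18. 134. -79.   9.  67.] rot [-23.08  -0.23   0.14] shift before-rot axes [-0.3  1.1  0.4] after-rot axes [-0.3  0.9  0.8]
[-23.553699   -11.00375893  -5.3101331 ] [-0.55185491  0.918738   -2.01609376]
```

Request:
{"api": "drive_tool", "payload": {
  "commands": [
    [[4,0,0],[0,0,0],0],
    [[4,0,0],[0,0,0],0],
    [[4,0,0],[0,0,0],0],
    [[4,0,0],[0,0,0],0],
    [[4,0,0],[0,0,0],0],
    [[4,0,0],[0,0,0],0]
  ]
}}

```text
clock: 9.9
position: [467.4, 203.6, 160.5]
ee_rot: [[0.447, 0.873, 0.195], [0.045, 0.196, -0.98], [-0.893, 0.447, 0.048]]
ft_force: [-23.4, -3.6, 16.3]
finger_gap: 23.0
```

Run:
```python
from m import *
s=sense();go(*target(1.5,53.4),s);R=np.array(s["ee_rot"]);print(R.T@s["ft_force"],R.T@s["moment"])
```

```text
clock 9.9 j [ 26.  18. 135. -79.   9.  91.] rot [-47.08  -0.21   0.21] shift before-rot axes [-0.3  1.6 -0.1] after-rot axes [-0.3  1.2  1.1]
[-25.15171356 -13.83754545  -0.22431778] [-0.60243835  0.06314793 -2.32097117]
```

Request:
{"api": "drive_tool", "payload": {
  "commands": [
    [[4,0,0],[0,-0.3,0],0],
    [[4,0,0],[0,0,0],0],
    [[4,0,0],[0,0,0],0],
    [[4,0,0],[0,0,0],0],
    [[0,0,0],[0,0,0],0]
  ]
}}

```text
clock: 10.32
position: [467.4, 203.5, 160.5]
ee_rot: [[0.448, 0.893, -0.054], [0.045, -0.083, -0.996], [-0.893, 0.443, -0.078]]
ft_force: [-22.3, -3.6, 15.7]
finger_gap: 22.7
```

Run:
```python
from m import *
s=sense();go(*target(1.5,53.4),s);R=np.array(s["ee_rot"]);print(R.T@s["ft_force"],R.T@s["moment"])
```

```text
clock 10.3167 j [ 26.  18. 135. -79.   9. 107.] rot [-63.18  -0.17   0.23] shift before-rot axes [-0.3  1.5 -0.6] after-rot axes [-0.3  1.2  1.1]
[-24.17658903 -12.69177571   3.57293084] [-0.15622521 -0.67321865 -2.02093281]
```

Request:
{"api": "drive_tool", "payload": {
  "commands": [
    [[4,0,0],[0,-0.3,0],0],
    [[4,0,0],[0,0,0],0],
    [[4,0,0],[0,0,0],0],
    [[3,0,0],[0,0,0],0],
    [[0,0,0],[0,0,0],0]
  ]
}}

```text
clock: 10.73
position: [467.1, 203.5, 160.3]
ee_rot: [[0.448, 0.848, -0.282], [0.045, -0.337, -0.94], [-0.893, 0.408, -0.189]]
ft_force: [-22.5, -4.5, 16.7]
finger_gap: 23.1
```

Run:
```python
from m import *
s=sense();go(*target(1.5,53.4),s);R=np.array(s["ee_rot"]);print(R.T@s["ft_force"],R.T@s["moment"])
```

```text
clock 10.7333 j [ 26.  18. 135. -79.   9. 123.] rot [-78.11  -0.13   0.25] shift before-rot axes [-0.3  1.5 -1.1] after-rot axes [-0.3  1.4  1.3]
[-25.15127623 -10.71588006   7.46405918] [-0.16467715 -1.26395502 -1.62140401]
```

Request:
{"api": "drive_tool", "payload": {
  "commands": [
    [[3,0,0],[0,-0.3,0.3],0],
    [[3,0,0],[0,0,0],0],
    [[2,0,0],[0,0,0],0],
    [[0,0,0],[0,0,0],0]
  ]
}}

```text
clock: 11.07
position: [466.1, 203.4, 159.8]
ee_rot: [[0.447, 0.803, -0.395], [0.045, -0.462, -0.886], [-0.893, 0.378, -0.243]]
ft_force: [-26.9, -3.0, 17.6]
finger_gap: 22.7
```

Run:
```python
from m import *
s=sense();go(*target(1.5,53.4),s);R=np.array(s["ee_rot"]);print(R.T@s["ft_force"],R.T@s["moment"])
```

```text
clock 11.0667 j [ 26.  18. 135. -80.   9. 131.] rot [-85.93  -0.16   0.31] shift before-rot axes [-0.3  2.4 -1.9] after-rot axes [-0.3  2.   2.2]
[-27.93030676 -13.56220815   9.03381874] [-1.50547146 -1.54409817 -2.23693084]
```

Request:
{"api": "drive_tool", "payload": {
  "commands": [
    [[2,0,0],[0,0,0],0],
    [[1,0,0],[0,0,0],0],
    [[0,0,0],[0,0,0],0]
  ]
}}

```text
clock: 11.32
position: [466.0, 203.5, 159.8]
ee_rot: [[0.447, 0.782, -0.434], [0.045, -0.505, -0.862], [-0.893, 0.366, -0.261]]
ft_force: [-26.9, -4.4, 17.7]
finger_gap: 23.2
```

Run:
```python
from m import *
s=sense();go(*target(1.5,53.4),s);R=np.array(s["ee_rot"]);print(R.T@s["ft_force"],R.T@s["moment"])
```

```text
clock 11.3167 j [ 26.  18. 135. -80.   9. 134.] rot [-88.75  -0.15   0.32] shift before-rot axes [-0.3  2.4 -2. ] after-rot axes [-0.3  2.1  2.3]
[-28.06470421 -12.40080536  10.83108884] [-2.87778417 -1.67268455 -2.19747642]
```

Request:
{"api": "drive_tool", "payload": {
  "commands": [
    [[-3,0,0],[0,0,0],0],
    [[-2,0,0],[0,0,0],0],
    [[0,0,0],[0,0,0],0.6],
    [[0,0,0],[0,0,0],0.6],
    [[0,0,0],[0,0,0],0.6],
    [[0,0,0],[0,0,0],0.6]
  ]
}}

```text
clock: 11.82
position: [468.8, 204.1, 160.7]
ee_rot: [[0.449, 0.814, -0.367], [0.046, -0.431, -0.901], [-0.892, 0.388, -0.231]]
ft_force: [0.4, -0.3, -0.1]
finger_gap: 51.7
```

Request:
{"api": "drive_tool", "payload": {
  "commands": [
    [[0,0,0],[-8,0,0],0.6],
    [[0,0,0],[-15,0,0],0.6],
    [[0,0,0],[-20,0,0],0.6],
    [[0,0,0],[-20,0,0],0.6],
    [[0,0,0],[-20,0,0],0.6],
    [[0,0,0],[-20,0,0],0.6],
    [[0,0,0],[0,0,0],0.6]
  ]
}}

```text
clock: 12.4
position: [424.5, 199.6, 251.1]
ee_rot: [[0.453, 0.813, -0.366], [0.046, -0.432, -0.901], [-0.891, 0.391, -0.233]]
ft_force: [1.3, 1.8, 0.8]
finger_gap: 51.3
```

Run:
```python
from kin import *
s=sense();print(np.degrees(s["joint_pos"]).round(0))
d=pickle.load(open("f0.pkl","rb"))
seat=np.array([492.2,206.1,115.]);piv=F@np.array([65,90,74])
# knob top pixels: top view crop (62,70), scene c4 crop (475,158)
kt=(155+62/3.077,150+70/3.077)
for g in (0,.1,.2,.3):
    K=seat+F@(np.array([65+100*np.cos(g),90-100*np.sin(g),74]));print(g,K.round(1),proj(d["top"],K).round(1),proj(d["scene"],K).round(1))
t,_=snap("top","t6");f,s=snap("scene","s6");w,sw=snap("wrist","w6")
o=np.zeros((600,800,3),np.uint8)
o[:300,:400]=cv2.resize(f["frame"][100:205,330:470,::-1],(400,300),interpolation=cv2.INTER_CUBIC)
o[:300,400:800]=cv2.resize(t["frame"][150:240,155:275,::-1],(400,300),interpolation=cv2.INTER_CUBIC)
o[300:,:480]=cv2.resize(w["frame"][:,:,::-1],(480,300))
cv2.imwrite("pics/c6.png",o)
```

```text
[ 29.   4. 133. -32.  20.  82.]
0 [596.3 306.7 255.8] [[161.5 173.3]] [[455.5 130.3]]
0.1 [596.8 296.8 255.6] [[166.1 173. ]] [[452.9 132.2]]
0.2 [596.5 286.8 254.9] [[170.7 173.1]] [[449.9 134. ]]
0.3 [595.2 276.9 253.8] [[175.4 173.6]] [[446.6 135.7]]
```

View pics/c6.png

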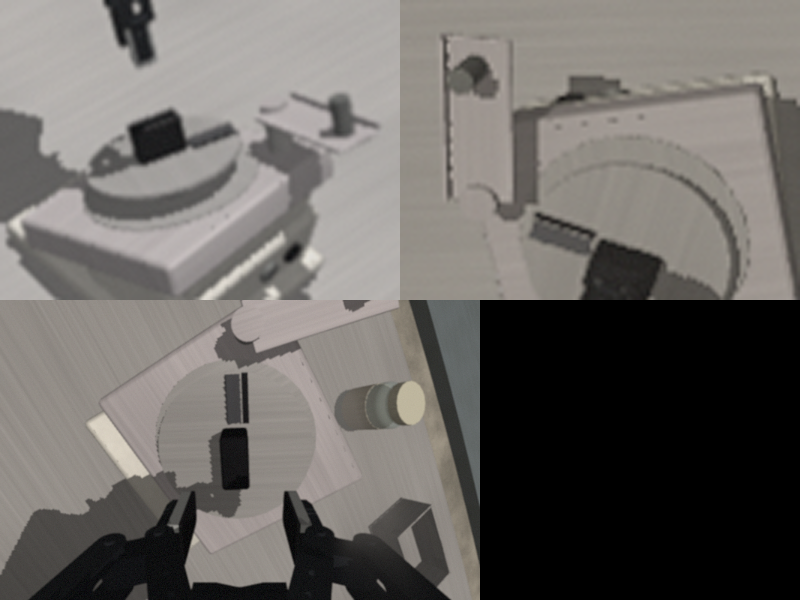

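```bash
cat > g.py <<'E'
from kin import *
seat=np.array([492.2,206.1,115.])
def knob(g,down,ty=None):
    K=seat+F@np.array([65+100*np.cos(g),90-100*np.sin(g),74-down])
    R=Rtool(-F[:,2],F@np.array([np.sin(g),np.cos(g),0]))
    return K,R
E
python3 - <<'E'
from g import *
for post in (0,1):
    p=np.array([240.389,-603.909,253.297]);R=np.array([[0,.37,-.929],[0,-.929,-.37],[-1,0,0.]])
    for i in range(16):
        T=Ro.from_rotvec([-np.radians(2.7),0,0]).as_matrix();v=np.array([4,-6.7,-36.3])
        if post: R=R@T;p=p+R@v
        else: p=p+R@v;R=R@T
    print(post,p)
s=sense();go(*knob(.22,-40),s)
q=np.array(s["joint_pos"]);q[5]-=np.radians(110)
for g,dn in ((.22,-40),(.22,6),(.6,6),(1,6),(1.3,6),(1.55,6),(1.55,-40)):
    q,e=ik(*knob(g,dn),q);print(g,dn,knob(g,dn)[0].round(0),np.degrees(q).round(0),round(e,2))
E
```

```text
0 [ 592.10355284 -146.80484185  189.297     ]
1 [ 570.18055121 -130.74426037  189.297     ]
clock 12.55 j [ 29.   5. 133. -32.  20.  82.] rot [-1.0796e+02 -6.0000e-02  7.0000e-02] shift before-rot axes [  35.3  105.  -141.5] after-rot axes [ 35.5 102.2 143.5]
0.22 -40 [578. 283. 290.] [ 29.  15. 111. -21.  30. -38.] 0.0
0.22 6 [599. 285. 249.] [ 28.  20. 111. -24.  25. -35.] 0.0
0.6 6 [589. 249. 243.] [ 25.  18. 115. -23.  22. -17.] 0.0
1 6 [566. 219. 230.] [ 23.  17. 120. -25.  19.   6.] 0.0
1.3 6 [543. 205. 217.] [ 22.  16. 124. -28.  16.  27.] 0.0
1.55 6 [522. 199. 206.] [ 22.  16. 127. -34.  13.  48.] 0.0
1.55 -40 [501. 197. 247.] [ 23.  10. 127. -25.  19.  39.] 0.0
```

Request:
{"api": "drive_tool", "payload": {
  "commands": [
    [[-6.75,0,0],[0,12.8,-0.6],0.6],
    [[-6.75,0,0],[0,12.8,-0.6],0.6],
    [[-6.75,0,0],[0,12.8,-0.6],0.6],
    [[-6.75,0,0],[0,12.8,-0.6],0.6],
    [[-6.75,0,0],[0,12.8,-0.6],0.6],
    [[-6.75,0,0],[0,12.8,-0.6],0.6],
    [[-6.75,0,0],[0,12.8,-0.6],0.6],
    [[-6.75,0,0],[0,12.8,-0.6],0.6]
  ]
}}

```text
clock: 13.22
position: [511.9, 199.0, 290.8]
ee_rot: [[0.448, 0.783, 0.431], [0.043, 0.463, -0.885], [-0.893, 0.415, 0.174]]
ft_force: [0.1, 1.2, -1.3]
finger_gap: 51.0
```

Request:
{"api": "drive_tool", "payload": {
  "commands": [
    [[-6.75,0,0],[0,12.8,-0.6],0.6],
    [[-6.75,0,0],[0,12.8,-0.6],0.6],
    [[-6.75,0,0],[0,12.8,-0.6],0.6],
    [[-6.75,0,0],[0,12.8,-0.6],0.6],
    [[-6.75,0,0],[0,12.8,-0.6],0.6],
    [[-6.75,0,0],[0,12.8,-0.6],0.6],
    [[-6.75,0,0],[0,12.8,-0.6],0.6],
    [[-6.75,0,0],[0,12.8,-0.6],0.6]
  ]
}}

```text
clock: 13.88
position: [562.6, 279.1, 319.9]
ee_rot: [[0.449, 0.111, 0.887], [0.042, 0.988, -0.146], [-0.893, 0.103, 0.439]]
ft_force: [0.5, 0.1, 0.3]
finger_gap: 51.4
```

Request:
{"api": "drive_tool", "payload": {
  "commands": [
    [[0,0,0],[0,0,0],0.6],
    [[0,0,0],[0,0,0],0.6]
  ]
}}

```text
clock: 14.05
position: [561.9, 279.0, 319.9]
ee_rot: [[0.448, 0.118, 0.886], [0.043, 0.987, -0.153], [-0.893, 0.107, 0.438]]
ft_force: [0.3, -0.8, 0.8]
finger_gap: 51.1
```

Run:
```python
from g import *
w,s=snap("wrist","w7");t,_=snap("scene","s7")
go(*knob(.22,6),s)
o=w["frame"][:,:,::-1].copy()
for g,c in ((.12,(0,0,255)),(.22,(0,255,0)),(.32,(255,0,0))):
    K=knob(g,0)[0];P=[K+F@np.array([9*np.cos(a),9*np.sin(a),0]) for a in np.arange(0,6.3,.2)]
    cv2.polylines(o,[proj(w,P,s).astype(np.int32)],True,c,1)
cv2.imwrite("pics/c7.png",o)
```

```text
clock 14.05 j [ 29.  12. 111. -19.  34. -38.] rot [-1.19 -0.2   0.1 ] shift before-rot axes [79.8  2.8  1.1] after-rot axes [79.8  2.7  0.8]
```

View pics/c7.png

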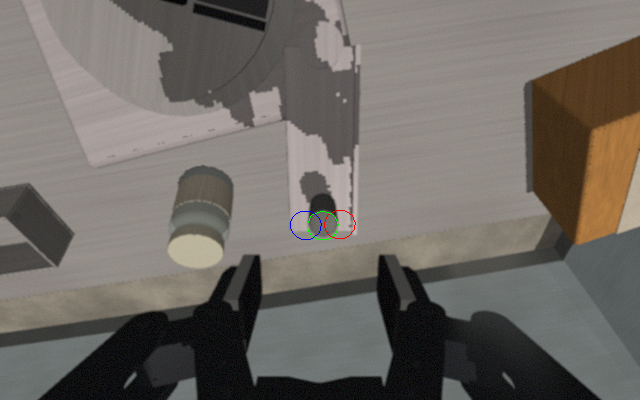

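Request:
{"api": "drive_tool", "payload": {
  "commands": [
    [[-1.2,0,0],[15,2.7,1],0.6],
    [[0,0,0],[20,0,0],0.6],
    [[0,0,0],[18,0,0],0.6],
    [[0,0,0],[12,0,0],0.6],
    [[0,0,0],[9,0,0],0.6],
    [[0,0,0],[5,0,0],0.6],
    [[0,0,0],[0,0,0],0.6]
  ],
  "grip_force": 30
}}

```text
clock: 14.73
position: [598.6, 284.6, 250.7]
ee_rot: [[0.449, 0.098, 0.888], [0.043, 0.99, -0.131], [-0.893, 0.097, 0.44]]
ft_force: [-0.3, 0.9, -0.1]
finger_gap: 51.6
```

Request:
{"api": "drive_tool", "payload": {
  "commands": [
    [[0,0,0],[0,0,0],0],
    [[0,0,0],[0,0,0],0],
    [[0,0,0],[0,0,0],0],
    [[0,0,0],[0,0,0],0],
    [[0,0,0],[0,0,0],0],
    [[0,0,0],[0,0,0],0]
  ]
}}

```text
clock: 15.23
position: [598.7, 285.2, 252.5]
ee_rot: [[0.451, 0.097, 0.887], [0.045, 0.99, -0.131], [-0.892, 0.099, 0.442]]
ft_force: [-3.3, -1.0, 6.8]
finger_gap: 17.1
```

Run:
```python
from g import *
s=sense();go(*knob(.22,6),s);R=np.array(s["ee_rot"]);print(R.T@s["ft_force"],R.T@s["moment"])
```

```text
clock 15.2333 j [ 28.  20. 111. -23.  26. -36.] rot [ 0.1  -0.07 -0.02] shift before-rot axes [ 2.9 -0.4 -1.1] after-rot axes [ 2.9 -0.4 -1.1]
[-7.59323011 -0.62222379  0.25237221] [-0.02715341  0.20551678 -0.24466663]
```

Request:
{"api": "drive_tool", "payload": {
  "commands": [
    [[0,0,0],[-2,0,0],0],
    [[5.5,0,0],[0,-9.6,-0.46],0],
    [[5.5,0,0],[0,-9.6,-0.46],0],
    [[5.5,0,0],[0,-9.6,-0.46],0],
    [[5.5,0,0],[0,-9.6,-0.46],0],
    [[5.5,0,0],[0,-9.6,-0.46],0],
    [[5.5,0,0],[0,-9.6,-0.46],0]
  ]
}}

```text
clock: 15.82
position: [578.3, 232.1, 240.3]
ee_rot: [[0.449, 0.568, 0.689], [0.043, 0.757, -0.652], [-0.892, 0.323, 0.315]]
ft_force: [15.7, -4.6, -18.7]
finger_gap: 17.3
```

Run:
```python
from g import *
s=sense();go(*knob(.22+6*np.radians(5.5),3),s);R=np.array(s["ee_rot"]);print(R.T@s["ft_force"],R.T@s["moment"],s["finger_gap"])
```

```text
clock 15.8167 j [ 24.  17. 117. -23.  21.  -7.] rot [-0.16 -0.09  0.14] shift before-rot axes [ 0.6  0.4 -1.1] after-rot axes [ 0.6  0.4 -1.1]
[23.56476625 -0.57028436  7.93535306] [-0.18172427 -1.23092942 -0.21482759] 17.25735326456759
```

Request:
{"api": "drive_tool", "payload": {
  "commands": [
    [[5.5,0,0],[1,-9.6,-0.46],0],
    [[5.5,0,0],[0,-9.6,-0.46],0],
    [[5.5,0,0],[0,-9.6,-0.46],0],
    [[5.5,0,0],[0,-9.6,-0.46],0],
    [[5.5,0,0],[0,-9.6,-0.46],0],
    [[5.5,0,0],[0,-9.6,-0.46],0],
    [[0,0,0],[0,0,0],0]
  ]
}}

```text
clock: 16.4
position: [535.0, 200.0, 216.5]
ee_rot: [[0.448, 0.854, 0.265], [0.041, 0.276, -0.96], [-0.893, 0.441, 0.088]]
ft_force: [8.7, -17.8, -1.1]
finger_gap: 16.8
```

Run:
```python
from g import *
s=sense();go(*knob(.22+12*np.radians(5.5),3),s);go(*knob(1.55,3),s);R=np.array(s["ee_rot"]);print(R.T@s["ft_force"],R.T@s["moment"],s["finger_gap"])
```

```text
clock 16.4 j [ 22.  16. 125. -29.  16.  31.] rot [-0.36  0.08  0.3 ] shift before-rot axes [ 0.3  1.7 -1.9] after-rot axes [ 0.3  1.7 -1.9]
clock 16.4 j [ 22.  16. 125. -29.  16.  31.] rot [9.85 0.11 0.29] shift before-rot axes [  0.4 -16.   -3.4] after-rot axes [  0.3 -16.4  -0.6]
[ 4.17118143  2.04736024 19.30229601] [ 0.29882922 -2.9933897   0.16510476] 16.774135941060912
```

Request:
{"api": "drive_tool", "payload": {
  "commands": [
    [[4,0,0],[0,-7,1],0],
    [[4,0,0],[0,-7,0],0],
    [[2,0,0],[0,-3.5,0],0],
    [[0,0,0],[0,-1.5,0],0],
    [[0,0,0],[0,0,0],0]
  ]
}}

```text
clock: 16.82
position: [519.9, 196.2, 208.7]
ee_rot: [[0.449, 0.886, 0.12], [0.043, 0.112, -0.993], [-0.893, 0.451, 0.012]]
ft_force: [6.0, -7.0, -5.3]
finger_gap: 17.1
```

Run:
```python
from g import *
s=sense();go(*knob(1.55,3),s);R=np.array(s["ee_rot"]);print(R.T@s["ft_force"],R.T@s["moment"],s["finger_gap"])
```

```text
clock 16.8167 j [ 22.  15. 127. -33.  14.  45.] rot [0.26 0.05 0.19] shift before-rot axes [ 0.4  0.9 -2.6] after-rot axes [ 0.4  0.9 -2.6]
[7.13890464 2.16209569 7.57789991] [ 0.25754035 -1.24442233  0.06025566] 17.09205765756759
```

Request:
{"api": "drive_tool", "payload": {
  "commands": [
    [[0.5,0,0],[0,-1.5,0],0],
    [[0.5,0,0],[0,-1.5,0],0],
    [[0,0,0],[0,0,0],0]
  ]
}}

```text
clock: 17.07
position: [517.8, 196.0, 207.6]
ee_rot: [[0.45, 0.887, 0.104], [0.043, 0.094, -0.995], [-0.892, 0.452, 0.004]]
ft_force: [7.8, -8.2, -6.3]
finger_gap: 16.7
```

Run:
```python
from g import *
s=sense();go(*knob(1.55,3),s);R=np.array(s["ee_rot"]);print(R.T@s["ft_force"],R.T@s["moment"],s["finger_gap"])
```

```text
clock 17.0667 j [ 22.  15. 127. -34.  14.  47.] rot [-0.78  0.05  0.15] shift before-rot axes [ 0.4  3.2 -2.6] after-rot axes [ 0.4  3.2 -2.5]
[8.72462611 3.27248818 8.95247246] [ 0.39844142 -1.34929913  0.35160293] 16.7003130424197
```

Request:
{"api": "drive_tool", "payload": {
  "commands": [
    [[0.5,0,0],[0,-1.5,0],0],
    [[0.5,0,0],[0,-1.5,0],0],
    [[0,0,0],[0,0,0],0]
  ]
}}

```text
clock: 17.32
position: [517.3, 196.1, 207.6]
ee_rot: [[0.453, 0.887, 0.088], [0.044, 0.077, -0.996], [-0.891, 0.455, -0.004]]
ft_force: [25.5, -14.7, -7.4]
finger_gap: 16.8
```

Run:
```python
from g import *
s=sense();go(*knob(1.55,3),s);R=np.array(s["ee_rot"]);print(R.T@s["ft_force"],R.T@s["moment"],s["finger_gap"])
```

```text
clock 17.3167 j [ 22.  15. 127. -35.  13.  49.] rot [-1.78  0.02 -0.05] shift before-rot axes [ 0.6  3.6 -2.5] after-rot axes [ 0.6  3.7 -2.4]
[17.46867193 18.13902628 16.95319962] [ 0.25720571 -2.61810139  2.46428622] 16.79777711258209
```

Request:
{"api": "drive_tool", "payload": {
  "commands": [
    [[0,0,0],[0,0,0],0.35],
    [[0,0,0],[0,0,0],0.35],
    [[0,0,0],[0,1.5,0],0.35],
    [[0,0,0],[0,1,0],0.35]
  ]
}}

```text
clock: 17.65
position: [517.2, 196.6, 207.5]
ee_rot: [[0.45, 0.889, 0.09], [0.044, 0.079, -0.996], [-0.892, 0.452, -0.004]]
ft_force: [-0.4, -0.1, 0.3]
finger_gap: 29.6
```

Request:
{"api": "drive_tool", "payload": {
  "commands": [
    [[0,0,0],[-6,0,0],0.35],
    [[0,0,0],[-12,0,0],0.35],
    [[0,0,0],[-20,0,0],0.35],
    [[0,0,0],[-25,0,0],0.35],
    [[0,0,0],[-25,0,0],0.35],
    [[0,0,0],[-20,0,0],0.35],
    [[0,0,0],[0,0,0],0.35]
  ]
}}

```text
clock: 18.23
position: [468.5, 192.4, 307.2]
ee_rot: [[0.453, 0.887, 0.091], [0.047, 0.078, -0.996], [-0.89, 0.456, -0.006]]
ft_force: [1.5, 0.6, 0.9]
finger_gap: 29.9
```

Run:
```python
from g import *
t,s=snap("top","t8");f,_=snap("scene","s8");w,sw=snap("wrist","w8");print(s["ft_force"])
o=np.zeros((600,800,3),np.uint8)
def out(f,o_,x,y,k,s=None):
    for g,c in ((1.55,(0,255,0)),(1.45,(0,0,255))):
        K=seat+F@np.array([65+100*np.cos(g),90-100*np.sin(g),74])
        P=[K+F@np.array([9*np.cos(a),9*np.sin(a),0]) for a in np.arange(0,6.3,.3)]
        cv2.polylines(o_,[((proj(f,P,s)-[x,y])*k).astype(np.int32)],True,c,1)
A=cv2.resize(f["frame"][100:205,330:470,::-1],None,fx=3,fy=3,interpolation=cv2.INTER_CUBIC);out(f,A,330,100,3);o[:315,:420]=A
B=cv2.resize(t["frame"][150:255,155:280,::-1],None,fx=3,fy=3,interpolation=cv2.INTER_CUBIC);out(t,B,155,150,3);o[:315,420:795]=B
C=cv2.resize(w["frame"][:,:,::-1],(448,280));out(w,C,0,0,.7,sw);o[315:595,:448]=C
cv2.imwrite("pics/c8.png",o)
```

```text
[1.48732413 0.59067462 0.8775897 ]
```

View pics/c8.png

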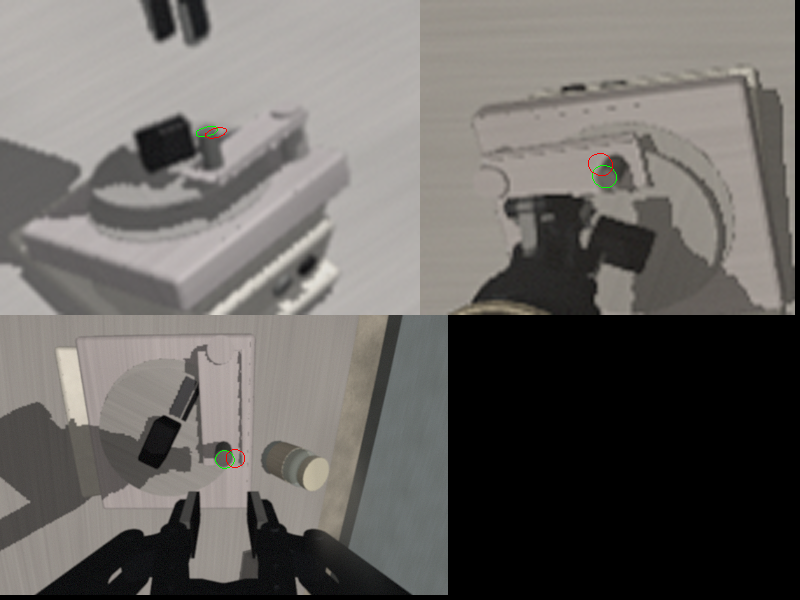

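```bash
python3 -c "
from cell import *
print(close_job(), sense()['clock'], sense()['ft_force'])"
```

```text
the job is handed in; nothing more can be done
the job is handed in; nothing more can be done
```

I mounted the slicing disc, turned it clockwise to the spindle's stop, swung the guard closed and let go. The job was handed in at about 18.4 s of the 61 s. The hand-in gives no verdict, so what follows rests on my own checks.

- **Disc home:** it meshed without a search. The hub met hard contact, about 70 N with no further travel. My estimate there was about 1.5 mm above the seat, within the 5 mm limit and about my measuring error.
- **Spindle at its stop:** the disc turned about 86 degrees before the torque climbed steeply, from about 0.2 to 2.9 N m. I could not read the spindle joint itself, so this is inferred from the torque and the travel.
- **Guard closed:** the knob force jumped from 3 to 18 N with almost no further movement. That happened about 3.6 mm past where I had calculated the stop, which fits my few-millimetre seat error. The last pictures show the guard lying over the upper part of the disc, with the knob at the 1.55 rad marker.
- **Final state:** the gripper was open, with about 100 mm of clearance and a force reading of under 2 N. I never touched the grating disc, the pan or the jar, but I did not re-measure where they stand.

The cameras disagreed by about 3 mm on where the spindle was, so I used a position between their estimates. The disc's looseness on the spindle took up the rest, with side forces of about 14 N while turning.

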